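Hang a wash basket on the drying rail and slide it under the dryer

ROBOT

A 6-joint arm with a two-finger parallel gripper is mounted at the origin on the work surface. World frame = base frame: x ahead of the robot, y to its left, z up, the work surface at z = 0. Lengths are in m, angles in degrees, forces in N, time in s.
With the tool pointing down it reaches from about 0.25 to 0.725 m from the base axis. Payload 9.7 kg.
Tool frame: the origin (TCP) lies between the finger pads; the fingertips stand 11 mm ahead of it and the grasp point (between the pads) lies 8 mm behind it; z points along the fingers, y is the line along which they close (so a half turn about z gives the same grasp; the last joint's range is limited). The gripper opens to 85 mm and grips with 20 to 120 N. Pads are 22 mm wide; open, the fingers measure 114 mm over their backs; the gripper's body (76 mm by 85 mm) begins 54 mm behind the grasp point. The pads swing forward as they close: fully open they stand 13 mm farther back than shut.
Start: joints at [66.463, 4.979, 10.078, 95.1, 0, 90], TCP at [0.22, 0.504, 0.242] pointing down, gripper open.
Joint ranges: [-179.16, 179.16], [-48.56, 103.87], [-65.8, 70.77], [-126.05, 130.52], [-82.76, 87.17], [-180, 180]. Speed limits (degrees/s): [127.2, 127.2, 147.25, 180, 180, 180].

INTERFACE

Orientations are given as [roll, pitch, yaw] about the fixed x, y, z axes, in that order (R = Rz(yaw) Ry(pitch) Rx(roll)).
In Python, from workcell import monitor, cams, ticket gives the robot as it stands.
- The arm moves only by the tool carry_out, never from a script. Its argument "plan" is a list of rows, each an object with "travel": the shift along the world's x, y, z as a fraction of full scale, a list of three; "angular": the turn, a rotation vector about the world's x, y, z as a fraction of full scale, a list of three; "grip": the gripper's target within -1 to 1 (fully open at 1, half-way at 0, shut at -1). In form: [{"travel": [x, y, z], "angular": [ax, ay, az], "grip": grip}, ...]. A call has 1 to 8 rows; each row is the pose to reach, as a shift and turn from the pose commanded when the call began; what a row does not reach only later rows make up. Full scale, the value 1, is 300 mm for a shift and 0.5 rad for a turn. A row lasts 1/12 s, in which the tool goes at most 41.7 mm and 7.16 degrees, less where a joint would pass 70% of its speed; a pose out of reach is approached as far as the arm can. A call with a number of a shift or a turn outside -1 to 1 is refused whole. A call with a gripper value outside its range is refused whole. The fingers move at their own pace and stop on an object; "grip_force" is the grip in N (left out, the last holds). Time passes only in rows, so rows that repeat a pose let the fingers close. It gives the time, the measured TCP pose, the force, the opening and the grip force at its end, in the units of the state.
- monitor.get_obs(): the state, without advancing time (a new reading comes with each control period).
- cams.camera(name): name is "scene" or "top"; returns a dict with "frame" (420x560x3 uint8, red, green, blue), "mtx" (3x3 intrinsics, pixels), "view" (4x4, takes a point from world to camera coordinates). Camera axes: x right, y up, looking along -z (the intrinsics and any distortion apply to the point x, -y, -z); pixel columns grow to the right and rows downward; lengths in m; the calibration is good to about 2 mm. A picture is of the moment at which its call begins. There is no depth.
- ticket.job_done(): hands the job in; it is judged then, once.
The state is a dict: "time": time; "q": joint angles; "qd": joint speeds; "joint_efforts": joint torques, N m; "ee_pos": TCP position; "tcp_rot": TCP orientation; "wrist_force": force on the tool from outside, world axes, zero at the start; "torque": the same for the moment, N m; "opening": finger opening in m; "grasp_force": force on a finger pad.
Only numpy, scipy, OpenCV 4.12 (cv2) and the standard library are available. Lean on these libraries where they do the work, as an engineer would, in place of code of your own. Each camera call takes 0.05 s, during which the arm holds its last target. There are 200 camera calls.

TASK

Lift the orange-handled basket of lens rings out of the drained ultrasonic cleaner, hang it by both hooks on the open part of the drying rail between the blue-handled basket and the dryer hood, then slide it along the rail in under the hood until its outer hook (the one farther from the hood) sits on the red band. Keep the basket upright all the way and leave it hanging there at rest, without disturbing the blue-handled basket, the lens, the spray can or the cleaner's lid.

Things in the scene. Friction and masses are not known exactly. Their poses are not given: they have to be found in the camera images.
- basket: Wire wash basket to hang, about 0.32 kg, standing on the tank floor. Origin: centre of its underside. Tray 64 (x) x 104 (y) x 42 mm high; orange bar 160 mm up along y, two wire hooks under it. The hooks' mouths face +x (at the start within 0.8 rad of world +x, away from the robot): the rail enters from the +x side between hook tip and tray, then the basket is lowered. It may hang either way round.
- basket_grip (a point): Middle of the basket's round orange carrying bar, on its axis, 160 mm above the underside. The bar is 14 mm thick and 180 mm long along the basket's y, centred, level, free all round except for the two hook wires below it at y = -50 and +50 mm.
- basket_hook_a (a point): Centre of the hook at y = -50 mm, 115 mm above the underside, 45 mm below the bar's axis. An inverted U of 6 mm wire, 18 mm wide inside. Its -x leg (x = -12 mm) runs down to the tray; its +x leg ends in a free tip, flared to x = 17 mm, lowest point 23 mm below the hook centre. The tray's top is 73 mm below the hook centre. Hanging, the hook centre is 2 mm below the rail's axis.
- basket_hook_b (a point): Centre of the other hook, of the same shape, at y = +50 mm, 115 mm above the underside.
- station: Drying station, fixed. Origin on the bench at the centre of its drip tray, 170 (x) x 540 (y) x 16 mm. A level rail, 12 mm in diameter, runs along y from -250 to +250 mm, axis 180 mm above the bench at x = 0, a post under each end. A white dryer hood overhangs its +y end; the blue basket hangs near its -y end. The side facing the robot is -x (yaw within 0.2 rad).
- rail_mid (a point): Middle of the rail, on its axis: station (0, 0, 180 mm).
- hood_edge (a point): Middle of the hood's lower edge facing the open rail: station (0, 115, 244 mm). The hood spans y = 115 to 270, x = -65 to 65, 244 to 294 mm above the bench, with a fan housing to 308 mm and a column at y = 278. Its underside is only 14 mm above the bar of a hanging basket, so a basket cannot be hooked on or lifted off below it.
- band: The red band round the rail, 22 mm wide, a thin wrap of tape that hooks slide over. Origin: its middle, on the rail's axis; y along the rail. It lies on the open rail, 25 to 65 mm from the hood's edge.
- cleaner: Steel ultrasonic cleaner, fixed, drained and open: outside 150 (x) x 190 (y) x 140 mm high. Origin on the bench below its centre. Tank inside 120 x 160 mm, floor 65 mm and rim 140 mm above the bench.
- blue_basket: Bystander: smaller basket with a blue bar hanging on the rail. Origin: centre of its underside. Tray 64 (x) x 68 (y) x 42 mm; bar 80 mm long along y, 160 mm above the underside; hooks of the same shape at y = -32 and +32 mm. Must not be shifted.
- lens: Bystander: black camera lens standing upright on the bench, 78 mm in diameter, 98 mm high. Origin: centre of its foot.
- spray: Bystander: blue and yellow spray can, 52 mm in diameter, 150 mm high. Origin: centre of its foot.
- cleaner_lid: Bystander: the cleaner's flat steel lid with a black knob, 150 x 190 mm, 34 mm high over the knob, lying on the bench. Origin: centre of its underside.

How it is judged:
By the outcome, as a careful person would: the job done as asked, in the order asked, and still so for the second after the job is handed in, with the robot touching nothing.
It also fails if it takes over 67 s, if anything falls off the work surface, if the arm or the gripper's body presses on something with over 40 N, if the wrist force passes 120 N, or if a joint passes its speed limit or range.

## Working session

There is one attempt and no reset: what is moved stays moved. The work goes in short steps, Python scripts to look and compute and a tool call to move; the robot and the scene stay as the last step left them, time stands still between calls to the robot, and variables do not carry over. Pictures are saved under pics/ and viewed, at most 10 in all, crops included, and the job is handed in when it is done.

Besides the shell and the picture viewer there is one more tool, called after "Emit:" as name(argument=value, ...) on one line, values as JSON. carry_out: Moves the arm, as the interface text tells. Its arguments: {"type":"object","properties":{"plan":{"type":"array","items":{"type":"object","properties":{"travel":{"type":"array","items":{"type":"number"}},"angular":{"type":"array","items":{"type":"number"}},"grip":{"type":"number"}}}},"grip_force":{"type":"number"}},"required":["plan"]}

```bash
mkdir -p pics; ls
python3 - <<'E'
from workcell import monitor,cams
import cv2,numpy as np
o=monitor.get_obs();print(o)
for n in("scene","top"):
    c=cams.camera(n);cv2.imwrite(f"pics/{n}0.png",c["frame"][:,:,::-1]);np.savez(f"pics/{n}0.npz",**{k:c[k] for k in("frame","mtx","view")});print(n,c.keys(),c["mtx"],c["view"])
E
```

```text
pics
{'time': 0.0, 'q': array([ 6.64639458e+01,  5.01308035e+00,  1.00358733e+01,  9.51012405e+01,
       -2.31457707e-03,  8.99993815e+01]), 'qd': array([-0.00594418,  0.05630051, -0.08566763,  0.01782489, -0.00120887,
       -0.017749  ]), 'joint_efforts': array([-1.27082694e-03, -5.20381987e+01,  4.64811015e+01,  1.62423350e-02,
       -1.46847492e-04,  2.85607250e-06]), 'ee_pos': array([0.21955327, 0.50404257, 0.24157678]), 'tcp_rot': array([-1.79921552e+02,  2.31372802e-03,  1.56464568e+02]), 'wrist_force': array([-0.45694181,  0.77546431, -0.39719097]), 'torque': array([ 0.01374418, -0.02425725,  0.01715517]), 'grasp_force': 0.0, 'opening': 0.08539829646794685}
scene dict_keys(['frame', 'mtx', 'view']) [[408.19901758   0.         279.94690024]
 [  0.         408.19901758 215.09789471]
 [  0.           0.           1.        ]] [[-0.3483823   0.93732338  0.0073923   0.26025795]
 [-0.52340802 -0.2010694   0.8280188   0.11942234]
 [ 0.77760775  0.28459791  0.5606516  -1.52833974]
 [ 0.          0.          0.          1.        ]]
top dict_keys(['frame', 'mtx', 'view']) [[489.47509918   0.         279.17866048]
 [  0.         489.47509918 208.47346489]
 [  0.           0.           1.        ]] [[-0.01907938 -0.99978385 -0.00826018 -0.10606085]
 [ 0.98359328 -0.02025145  0.17925999 -0.49572237]
 [-0.17938852 -0.00470449  0.98376706 -1.50515215]
 [ 0.          0.          0.          1.        ]]
```

View pics/scene0.png

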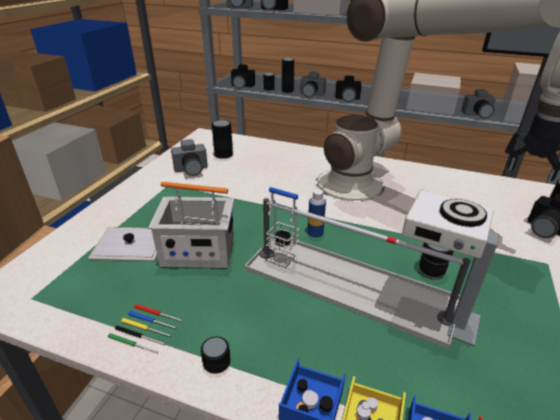

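View pics/top0.png

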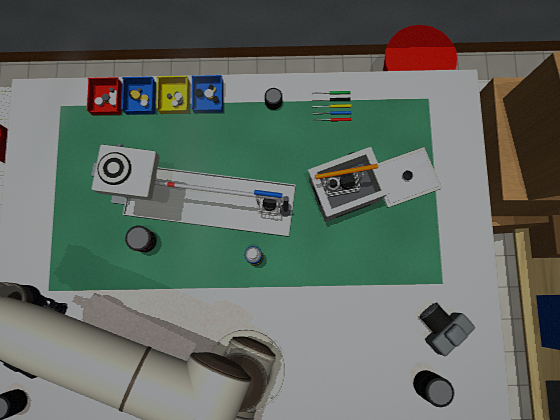

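The scene view shows the orange bar at about (194,188), the blue bar at (283,193), the red band at (392,240) and the hood at (450,215). In the top view the bar is at (347,172), the blue bar at (268,194), the band at (171,184) and the hood edge near column 157. I'll measure these next.

```bash
cat > h.py <<'E'
import numpy as np,cv2
def load(n,t="0"): return dict(np.load(f"pics/{n}{t}.npz"))
def grab(n,t):
    from workcell import cams
    c=cams.camera(n);cv2.imwrite(f"pics/{n}{t}.png",c["frame"][:,:,::-1]);np.savez(f"pics/{n}{t}.npz",**{k:c[k] for k in("frame","mtx","view")});return c
def cast(c,px,z):
    d=np.linalg.inv(c["mtx"])@[px[0],px[1],1];R=c["view"][:3,:3];t=c["view"][:3,3]
    d=R.T@(d*[1,-1,-1]);o=-R.T@t
    return o+d*(z-o[2])/d[2]
def proj(c,p):
    q=c["view"][:3,:3]@p+c["view"][:3,3];u=c["mtx"]@(q*[1,-1,-1]);return u[:2]/u[2]
def blob(c,lo,hi,box=None):
    h=cv2.cvtColor(c["frame"],cv2.COLOR_RGB2HSV);m=cv2.inRange(h,np.array(lo),np.array(hi))
    if box: k=np.zeros_like(m);x0,y0,x1,y1=box;k[y0:y1,x0:x1]=1;m=m*k
    n,l,s,ce=cv2.connectedComponentsWithStats(m);i=1+np.argmax(s[1:,4])
    ys,xs=np.where(l==i);P=np.c_[xs,ys].astype(float);mu=P.mean(0)
    v=np.linalg.svd(P-mu,full_matrices=False)[2][0];t=(P-mu)@v
    return mu,mu+v*(t.min()-.0),mu+v*t.max(),len(P)
OR=((8,150,120),(20,255,255));BL=((105,150,80),(125,255,255));RD=((0,150,100),(6,255,255))
def tri(a,pa,b,pb):
    A=[]
    for c,p in((a,pa),(b,pb)):
        o=cast(c,p,0.);d=cast(c,p,1.)-o;d/=np.linalg.norm(d);A.append((o,np.eye(3)-np.outer(d,d)))
    return np.linalg.solve(sum(M for _,M in A),sum(M@o for o,M in A))
E
python3 - <<'E'
from h import *
np.set_printoptions(precision=4,suppress=True)
s,t=load("scene"),load("top")
B={"or":(OR,(150,170,240,200),(300,150,400,190),.225),"bl":(BL,(262,180,305,205),(245,180,290,205),.223),"rd":(RD,(375,225,410,255),(155,170,190,195),.18)}
for k,(col,bs,bt,z) in B.items():
    a=blob(s,*col,bs);b=blob(t,*col,bt)
    print(k,a[3],b[3],"px",a[0],b[0]);
    for i in range(3): print("  scene",cast(s,a[i],z),"top",cast(t,b[i],z))
    print("  tri",tri(s,a[0],t,b[0]))
# rail brightness columns in top
f=cv2.cvtColor(t["frame"],cv2.COLOR_RGB2GRAY).astype(int)
for x in (185,200,215,230,245): print(x,f[178:205,x])
# hood & cleaner crops
im=np.hstack([cv2.resize(t["frame"][130:230,85:245],None,fx=2.5,fy=2.5,interpolation=2),cv2.resize(t["frame"][130:230,300:450],None,fx=2.5,fy=2.5,interpolation=2)])
im2=np.hstack([cv2.resize(s["frame"][170:270,145:305],None,fx=2.5,fy=2.5,interpolation=2),cv2.resize(s["frame"][185:285,350:500],None,fx=2.5,fy=2.5,interpolation=2)])
cv2.imwrite("pics/crop0.png",np.vstack([im,im2])[:,:,::-1]);
E
```

```text
or 263 199 px [194.3156 187.0342] [347.7136 170.7638]
  scene [ 0.5633 -0.3053  0.225 ] top [ 0.5649 -0.3125  0.225 ]
  scene [ 0.5783 -0.3958  0.225 ] top [ 0.5786 -0.3962  0.225 ]
  scene [ 0.5494 -0.2211  0.225 ] top [ 0.5499 -0.2204  0.225 ]
  tri [ 0.5633 -0.3094  0.2248]
bl 97 122 px [282.9691 192.6289] [267.5246 193.3197]
  scene [ 0.5043 -0.0838  0.223 ] top [ 0.5049 -0.0848  0.223 ]
  scene [ 0.4982 -0.1222  0.223 ] top [ 0.5108 -0.0466  0.223 ]
  scene [ 0.5102 -0.0466  0.223 ] top [ 0.499  -0.1233  0.223 ]
  tri [ 0.5047 -0.0843  0.2232]
rd 37 24 px [390.9189 239.5405] [170.3333 183.9167]
  scene [0.5451 0.1982 0.18  ] top [0.5481 0.1994 0.18  ]
  scene [0.5444 0.1894 0.18  ] top [0.551  0.2083 0.18  ]
  scene [0.5458 0.2073 0.18  ] top [0.5452 0.1906 0.18  ]
  tri [0.5477 0.1986 0.1819]
185 [148 149 149 151 157  98 102 147 158 129  77 116 114 124 125 123 123 123
 157 158 147 105 105 106 101 156 152]
200 [148 151 151 150 151 149 150 153 119 150 155 123 117 150 144 150 151 151
 151 151 151 152 158 103 105 106 158]
215 [154 153 152 153 153 154 152 153 154 155 123 154 155 115 122 154 153 153
 152 153 153 154 153 159 124 103 106]
230 [ 86 163 155 153 154 154 153 155 155 154 158 158 129 158 153 111 121 157
 151 155 154 155 155 154 156 161  99]
245 [156  65 159 159 156 155 155 153 154 155 154 156 156 159 130 160 148 107
 146 152 154 155 155 154 155 155 155]
```

View pics/crop0.png

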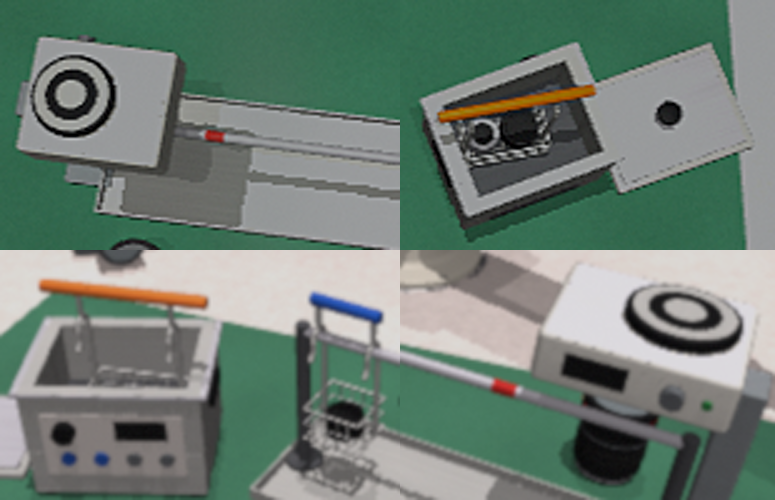

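The crops confirm a clear grasp on the orange bar. Bar middle is about (0.564, -0.308), basket yaw about 9.3°. The rail runs through the band at (0.5475, 0.199) and the blue bar at (0.5045, -0.0845), yaw about -8.7°. I'll move above the basket.

Emit:
carry_out(plan=[{"travel": [0.383, -0.9, 0.267], "angular": [0, 0, -0.667], "grip": 1}, {"travel": [0.383, -0.9, 0.267], "angular": [0, 0, -0.667], "grip": 1}, {"travel": [0.383, -0.9, 0.267], "angular": [0, 0, -0.667], "grip": 1}, {"travel": [0.383, -0.9, 0.267], "angular": [0, 0, -0.667], "grip": 1}, {"travel": [0.383, -0.9, 0.267], "angular": [0, 0, -0.667], "grip": 1}, {"travel": [0.383, -0.9, 0.267], "angular": [0, 0, -0.667], "grip": 1}, {"travel": [0.383, -0.9, 0.267], "angular": [0, 0, -0.667], "grip": 1}, {"travel": [0.383, -0.9, 0.267], "angular": [0, 0, -0.667], "grip": 1}])

```text
time: 0.77
ee_pos: [0.3356, 0.2306, 0.3242]
tcp_rot: [179.9, 0.1, 137.2]
wrist_force: [-0.1, -0.2, 0.3]
opening: 0.0854
grasp_force: 0.0
```

Emit:
carry_out(plan=[{"travel": [0.383, -0.9, 0], "angular": [0, 0, -0.667], "grip": 1}, {"travel": [0.383, -0.9, 0], "angular": [0, 0, -0.667], "grip": 1}, {"travel": [0.383, -0.9, 0], "angular": [0, 0, -0.667], "grip": 1}, {"travel": [0.383, -0.9, 0], "angular": [0, 0, -0.667], "grip": 1}, {"travel": [0.383, -0.9, 0], "angular": [0, 0, -0.667], "grip": 1}, {"travel": [0.383, -0.9, 0], "angular": [0, 0, -0.667], "grip": 1}, {"travel": [0.383, -0.9, 0], "angular": [0, 0, -0.667], "grip": 1}, {"travel": [0.383, -0.9, 0], "angular": [0, 0, -0.667], "grip": 1}])

```text
time: 1.43
ee_pos: [0.4509, -0.0411, 0.321]
tcp_rot: [-179.9, 0.0, 117.9]
wrist_force: [-0.3, -0.1, 0.8]
opening: 0.0855
grasp_force: 0.0
```

Run:
```python
from h import *
t=load("top");s=load("scene")
b=np.array([.5475,.199]);u=np.array([.150,.989]);u/=np.linalg.norm(u)
f=cv2.cvtColor(t["frame"],cv2.COLOR_RGB2GRAY).astype(int)
# top view: sample brightness along rail direction at z=.244 and .294, print profile vs distance from band, offset sideways
n=np.array([u[1],-u[0]])
for z in(.244,.294):
  for off in(.03,.045,-.03):
    print(z,off,[f[tuple(np.round(proj(t,np.r_[b+u*d+n*off,z])[::-1]).astype(int))] for d in np.arange(.0,.12,.005)])
```

```text
0.244 0.03 [np.int64(79), np.int64(142), np.int64(160), np.int64(135), np.int64(114), np.int64(143), np.int64(99), np.int64(61), np.int64(68), np.int64(157), np.int64(154), np.int64(155), np.int64(154), np.int64(153), np.int64(154), np.int64(154), np.int64(153), np.int64(153), np.int64(153), np.int64(152), np.int64(162), np.int64(14), np.int64(8), np.int64(151)]
0.244 0.045 [np.int64(82), np.int64(79), np.int64(81), np.int64(80), np.int64(80), np.int64(78), np.int64(65), np.int64(61), np.int64(65), np.int64(158), np.int64(154), np.int64(153), np.int64(153), np.int64(154), np.int64(154), np.int64(154), np.int64(153), np.int64(154), np.int64(154), np.int64(153), np.int64(154), np.int64(156), np.int64(162), np.int64(119)]
0.244 -0.03 [np.int64(90), np.int64(90), np.int64(88), np.int64(88), np.int64(90), np.int64(87), np.int64(66), np.int64(63), np.int64(87), np.int64(158), np.int64(156), np.int64(154), np.int64(154), np.int64(153), np.int64(154), np.int64(154), np.int64(153), np.int64(153), np.int64(153), np.int64(154), np.int64(153), np.int64(155), np.int64(153), np.int64(156)]
0.294 0
[... 387 characters left out ...]
int64(87), np.int64(89), np.int64(63), np.int64(60), np.int64(60), np.int64(156), np.int64(153), np.int64(153), np.int64(154), np.int64(154), np.int64(155), np.int64(153), np.int64(152), np.int64(154), np.int64(153), np.int64(153), np.int64(154), np.int64(153), np.int64(153), np.int64(155), np.int64(158), np.int64(160), np.int64(144)]
0.294 -0.03 [np.int64(73), np.int64(93), np.int64(95), np.int64(62), np.int64(65), np.int64(62), np.int64(158), np.int64(154), np.int64(154), np.int64(154), np.int64(153), np.int64(154), np.int64(155), np.int64(155), np.int64(153), np.int64(153), np.int64(154), np.int64(156), np.int64(163), np.int64(117), np.int64(1), np.int64(71), np.int64(157), np.int64(164)]
```

Emit:
carry_out(plan=[{"travel": [0.381, -0.907, 0], "angular": [0, 0, -0.667], "grip": 1}, {"travel": [0.381, -0.907, 0], "angular": [0, 0, -0.667], "grip": 1}, {"travel": [0.381, -0.907, 0], "angular": [0, 0, -0.667], "grip": 1}, {"travel": [0.381, -0.907, 0], "angular": [0, 0, -0.667], "grip": 1}, {"travel": [0.381, -0.907, 0], "angular": [0, 0, -0.667], "grip": 1}, {"travel": [0.381, -0.907, 0], "angular": [0, 0, -0.667], "grip": 1}, {"travel": [0.381, -0.907, 0], "angular": [0, 0, -0.667], "grip": 1}, {"travel": [0.381, -0.907, 0], "angular": [0, 0, -0.667], "grip": 1}])

```text
time: 2.1
ee_pos: [0.5655, -0.3133, 0.3168]
tcp_rot: [-179.7, -0.2, 98.9]
wrist_force: [-0.3, 1.4, -2.0]
opening: 0.0853
grasp_force: 0.0
```

Emit:
carry_out(plan=[{"travel": [0, 0, 0], "angular": [0, 0, 0], "grip": 1}, {"travel": [0, 0, -0.05], "angular": [0, 0, 0], "grip": 1}, {"travel": [0, 0, -0.1], "angular": [0, 0, 0], "grip": 1}, {"travel": [0, 0, -0.15], "angular": [0, 0, 0], "grip": 1}])

```text
time: 2.43
ee_pos: [0.5636, -0.3065, 0.2777]
tcp_rot: [179.9, 0.0, 99.2]
wrist_force: [1.0, 0.5, 0.8]
opening: 0.0853
grasp_force: 0.0
```

Run:
```python
from h import *
np.set_printoptions(precision=4,suppress=True)
from workcell import monitor
o=monitor.get_obs();print(o["ee_pos"],o["tcp_rot"],o["q"])
c=grab("scene","1");grab("top","1")
a=blob(c,*OR,(150,170,240,200));print([cast(c,x,.225) for x in a[:3]])
```

```text
[ 0.5636 -0.3065  0.2777] [179.9417   0.0258  99.1901] [-28.5444  19.4925  31.1264 101.572    0.0153  52.2655]
[array([ 0.5635, -0.3052,  0.225 ]), array([ 0.5786, -0.3956,  0.225 ]), array([ 0.5495, -0.2211,  0.225 ])]
```

View pics/scene1.png

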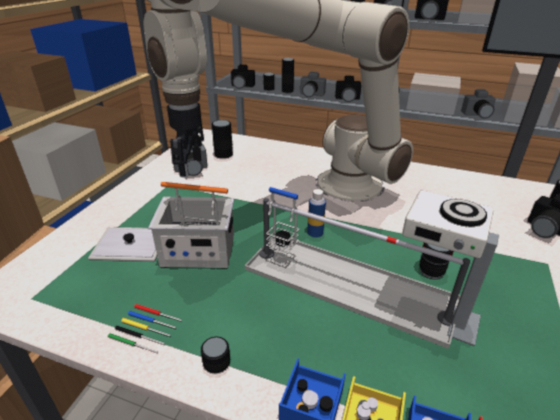

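The gripper hangs at about (188,160), directly above the orange bar, and nothing has been disturbed. I'll descend and grip.

Emit:
carry_out(plan=[{"travel": [0, 0, -0.04], "angular": [0, 0, 0], "grip": 1}, {"travel": [0, 0, -0.08], "angular": [0, 0, 0], "grip": 1}, {"travel": [0, 0, -0.12], "angular": [0, 0, 0], "grip": 1}, {"travel": [0, 0, -0.16], "angular": [0, 0, 0], "grip": 1}, {"travel": [0, 0, -0.2], "angular": [0, 0, 0], "grip": 1}, {"travel": [0, 0, -0.2], "angular": [0, 0, 0], "grip": 1}, {"travel": [0, 0, -0.2], "angular": [0, 0, 0], "grip": 0.2}, {"travel": [0, 0, -0.2], "angular": [0, 0, 0], "grip": -0.2}])

```text
time: 3.2
ee_pos: [0.5639, -0.3074, 0.2192]
tcp_rot: [179.9, 0.1, 99.2]
wrist_force: [-0.8, -0.3, -0.2]
opening: 0.0638
grasp_force: 0.0
```

Emit:
carry_out(plan=[{"travel": [0, 0, 0], "angular": [0, 0, 0], "grip": -0.5}, {"travel": [0, 0, 0], "angular": [0, 0, 0], "grip": -1}, {"travel": [0, 0, 0], "angular": [0, 0, 0], "grip": -1}, {"travel": [0, 0, 0], "angular": [0, 0, 0], "grip": -1}, {"travel": [0, 0, 0], "angular": [0, 0, 0], "grip": -1}, {"travel": [0, 0, 0], "angular": [0, 0, 0], "grip": -1}, {"travel": [0, 0, 0], "angular": [0, 0, 0], "grip": -1}, {"travel": [0, 0, 0], "angular": [0, 0, 0], "grip": -1}], grip_force=60)

```text
time: 3.87
ee_pos: [0.5637, -0.3079, 0.2179]
tcp_rot: [180.0, 0.0, 99.1]
wrist_force: [-1.8, 0.1, 5.4]
opening: 0.0123
grasp_force: 58.6
```

Emit:
carry_out(plan=[{"travel": [0, 0, 0.02], "angular": [0, 0, 0], "grip": -1}, {"travel": [0, 0, 0.06], "angular": [0, 0, 0], "grip": -1}, {"travel": [0, 0, 0.12], "angular": [0, 0, 0], "grip": -1}, {"travel": [0, 0, 0.19], "angular": [0, 0, 0], "grip": -1}, {"travel": [0, 0, 0.26], "angular": [0, 0, 0], "grip": -1}, {"travel": [0, 0, 0.33], "angular": [0, 0, 0], "grip": -1}, {"travel": [0, 0, 0.38], "angular": [0, 0, 0], "grip": -1}, {"travel": [0, 0, 0.4], "angular": [0, 0, 0], "grip": -1}], grip_force=80)

```text
time: 4.53
ee_pos: [0.5639, -0.3079, 0.3392]
tcp_rot: [179.9, 0.1, 99.1]
wrist_force: [1.0, 1.0, -3.2]
opening: 0.0118
grasp_force: 78.2
```

Run:
```python
from h import *
np.set_printoptions(precision=4,suppress=True)
from workcell import monitor
o=monitor.get_obs();print(o["ee_pos"],o["tcp_rot"],o["wrist_force"],o["torque"],o["opening"])
c=grab("scene","2");t=grab("top","2")
print("spray",cast(load("top"),(255,255),.15))
cv2.imwrite("pics/c2.png",cv2.resize(c["frame"][90:290,120:320],None,fx=2.8,fy=2.8,interpolation=2)[:,:,::-1])
```

```text
[ 0.5639 -0.3079  0.3392] [179.9269   0.0528  99.1387] [ 0.9964  0.9834 -3.2261] [-0.0712 -0.0021  0.0447] 0.01181772381653532
spray [ 0.3387 -0.0437  0.15  ]
```

View pics/c2.png

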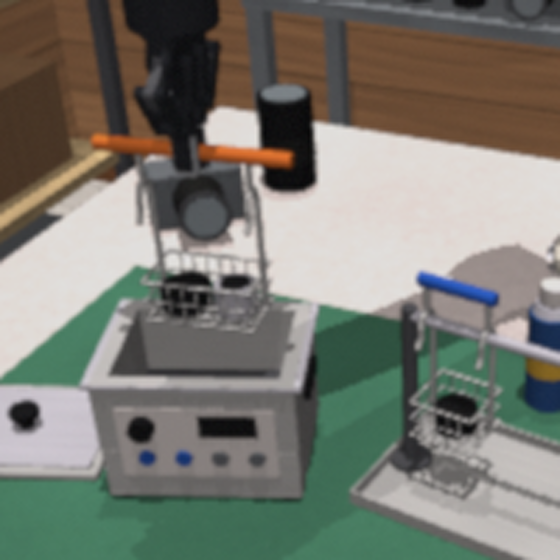

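The basket is held level at crop (190,155), its tray clear above the tank, with bystanders unmoved. I'll carry it past the blue basket on the robot's side.

Emit:
carry_out(plan=[{"travel": [-0.03, 0.01, 0], "angular": [0, 0, 0], "grip": -1}, {"travel": [-0.09, 0.03, 0], "angular": [0, 0, 0], "grip": -1}, {"travel": [-0.17, 0.07, 0], "angular": [0, 0, 0], "grip": -1}, {"travel": [-0.26, 0.1, 0], "angular": [0, 0, 0], "grip": -1}, {"travel": [-0.34, 0.14, 0], "angular": [0, 0, 0], "grip": -1}, {"travel": [-0.41, 0.17, 0], "angular": [0, 0, 0], "grip": -1}, {"travel": [-0.46, 0.185, 0], "angular": [0, 0, 0], "grip": -1}, {"travel": [-0.48, 0.193, 0], "angular": [0, 0, 0], "grip": -1}])

```text
time: 5.3
ee_pos: [0.4177, -0.2492, 0.3367]
tcp_rot: [-179.9, -0.0, 99.1]
wrist_force: [0.1, 0.2, -3.4]
opening: 0.0113
grasp_force: 78.2
```

Emit:
carry_out(plan=[{"travel": [0, 0.03, 0], "angular": [0, 0, -0.02], "grip": -1}, {"travel": [0, 0.09, 0], "angular": [0, 0, -0.06], "grip": -1}, {"travel": [0, 0.17, 0], "angular": [0, 0, -0.1], "grip": -1}, {"travel": [0, 0.26, 0], "angular": [0, 0, -0.15], "grip": -1}, {"travel": [0, 0.35, 0], "angular": [0, 0, -0.2], "grip": -1}, {"travel": [0, 0.44, 0], "angular": [0, 0, -0.25], "grip": -1}, {"travel": [0, 0.52, 0], "angular": [0, 0, -0.29], "grip": -1}, {"travel": [0, 0.571, 0], "angular": [0, 0, -0.31], "grip": -1}])

```text
time: 5.97
ee_pos: [0.4199, -0.0768, 0.3363]
tcp_rot: [-179.9, -0.0, 90.2]
wrist_force: [-0.4, 0.1, -3.5]
opening: 0.0116
grasp_force: 78.2
```

Emit:
carry_out(plan=[{"travel": [0, 0.05, 0], "angular": [0, 0, -0.03], "grip": -1}, {"travel": [0, 0.13, 0], "angular": [0, 0, -0.08], "grip": -1}, {"travel": [0, 0.22, 0], "angular": [0, 0, -0.13], "grip": -1}, {"travel": [0, 0.31, 0], "angular": [0, 0, -0.18], "grip": -1}, {"travel": [0, 0.4, 0], "angular": [0, 0, -0.23], "grip": -1}, {"travel": [0, 0.48, 0], "angular": [0, 0, -0.27], "grip": -1}, {"travel": [0, 0.54, 0], "angular": [0, 0, -0.3], "grip": -1}, {"travel": [0, 0.571, 0], "angular": [0, 0, -0.311], "grip": -1}])

```text
time: 6.63
ee_pos: [0.42, 0.0948, 0.336]
tcp_rot: [-179.9, 0.0, 81.4]
wrist_force: [0.6, -0.3, -3.5]
opening: 0.0115
grasp_force: 78.2
```

Emit:
carry_out(plan=[{"travel": [0.02, 0, 0], "angular": [0, 0, 0], "grip": -1}, {"travel": [0.05, 0, 0], "angular": [0, 0, 0], "grip": -1}, {"travel": [0.09, 0, 0], "angular": [0, 0, 0], "grip": -1}, {"travel": [0.13, 0, 0], "angular": [0, 0, 0], "grip": -1}, {"travel": [0.17, 0, 0], "angular": [0, 0, 0], "grip": -1}, {"travel": [0.195, 0, 0], "angular": [0, 0, 0], "grip": -1}, {"travel": [0.203, 0, 0], "angular": [0, 0, 0], "grip": -1}, {"travel": [0.203, 0, 0], "angular": [0, 0, 0], "grip": -1}])

```text
time: 7.3
ee_pos: [0.4813, 0.0921, 0.3366]
tcp_rot: [-179.9, 0.0, 81.3]
wrist_force: [-0.2, 1.0, -3.6]
opening: 0.0113
grasp_force: 78.3
```

Emit:
carry_out(plan=[{"travel": [0, 0, -0.02], "angular": [0, 0, 0], "grip": -1}, {"travel": [0, 0, -0.06], "angular": [0, 0, 0], "grip": -1}, {"travel": [0, 0, -0.1], "angular": [0, 0, 0], "grip": -1}, {"travel": [0, 0, -0.14], "angular": [0, 0, 0], "grip": -1}, {"travel": [0, 0, -0.18], "angular": [0, 0, 0], "grip": -1}, {"travel": [0, 0, -0.22], "angular": [0, 0, 0], "grip": -1}, {"travel": [0, 0, -0.24], "angular": [0, 0, 0], "grip": -1}, {"travel": [0, 0, -0.24], "angular": [0, 0, 0], "grip": -1}])

```text
time: 7.97
ee_pos: [0.4798, 0.0925, 0.264]
tcp_rot: [-179.9, 0.0, 81.4]
wrist_force: [0.4, 0.9, -3.3]
opening: 0.0112
grasp_force: 78.2
```

Run:
```python
from h import *
np.set_printoptions(precision=4,suppress=True)
from workcell import monitor
o=monitor.get_obs();print(o["ee_pos"],o["tcp_rot"],o["wrist_force"],o["torque"],o["opening"])
c=grab("scene","3");t=grab("top","3")
h=cv2.cvtColor(c["frame"],cv2.COLOR_RGB2HSV);m=cv2.inRange(h,np.array(OR[0]),np.array(OR[1]));m[300:]=0
ys,xs=np.where(m>0);print(len(xs),xs.min(),xs.max())
for x in (xs.min()+1,xs.max()-1):
    p=(x,ys[xs==x].mean());print(p,cast(c,p,.273))
print("pred ends",[proj(c,np.array([.4809,.0928,.273])+s*.09*np.array([.15,.989,0])) for s in(-1,1)])
cv2.imwrite("pics/c3.png",np.hstack([cv2.resize(c["frame"][130:330,250:450],None,fx=2,fy=2,interpolation=2),cv2.resize(t["frame"][120:320,120:320],None,fx=2,fy=2,interpolation=2)])[:,:,::-1])
```

```text
[0.4798 0.0925 0.264 ] [-179.8999    0.034    81.3567] [ 0.4049  0.9323 -3.2986] [-0.0328 -0.0144  0.0002] 0.011237688386719437
296 315 393
(np.int64(316), np.float64(222.0)) [0.6688 0.0481 0.273 ]
(np.int64(392), np.float64(193.0)) [0.494  0.1791 0.273 ]
pred ends [array([321.5421, 174.6844]), array([393.1583, 193.3024])]
```

View pics/c3.png

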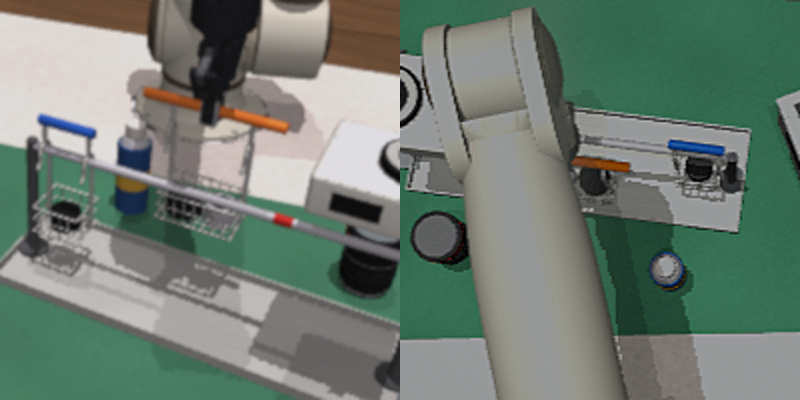

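The scene crop shows the basket hanging on the robot side of the rail, bar at (215,110), with the tray below the rail and the hook tips above it. It sits between the blue basket and the hood. I'll insert next.

Emit:
carry_out(plan=[{"travel": [0.015, -0.002, 0], "angular": [0, 0, 0], "grip": -1}, {"travel": [0.04, -0.006, 0], "angular": [0, 0, 0], "grip": -1}, {"travel": [0.07, -0.01, 0], "angular": [0, 0, 0], "grip": -1}, {"travel": [0.1, -0.015, 0], "angular": [0, 0, 0], "grip": -1}, {"travel": [0.13, -0.02, 0], "angular": [0, 0, 0], "grip": -1}, {"travel": [0.155, -0.023, 0], "angular": [0, 0, 0], "grip": -1}, {"travel": [0.165, -0.025, 0], "angular": [0, 0, 0], "grip": -1}, {"travel": [0.165, -0.025, 0], "angular": [0, 0, 0], "grip": -1}])

```text
time: 8.73
ee_pos: [0.5309, 0.0849, 0.2648]
tcp_rot: [-179.9, 0.0, 81.3]
wrist_force: [-1.0, -0.6, -4.0]
opening: 0.0118
grasp_force: 78.3
```

Run:
```python
from h import *
np.set_printoptions(precision=4,suppress=True)
from workcell import monitor
o=monitor.get_obs();print(o["ee_pos"],o["tcp_rot"],o["wrist_force"],o["torque"],o["opening"])
c=grab("scene","4");t=grab("top","4")
h=cv2.cvtColor(c["frame"],cv2.COLOR_RGB2HSV);m=cv2.inRange(h,np.array(OR[0]),np.array(OR[1]));m[215:]=0
ys,xs=np.where(m>0);print(len(xs),xs.min(),xs.max())
for x in (xs.min()+1,xs.max()-1):
    p=(x,ys[xs==x].mean());print(p,cast(c,p,.273))
b=np.array([.5303,.0853,0]);u=np.array([.150,.989,0]);n=np.array([.989,-.15,0])
print("pred ends",[proj(c,b+[0,0,.273]+s*.09*u) for s in(-1,1)])
im=cv2.resize(c["frame"][150:290,290:430],None,fx=4,fy=4,interpolation=2)
for s in(-.05,.05):
  for q in((0,.228+.012),(.017,.205),(0,.18),(-.012,.18)):
    p=(proj(c,b+u*s+n*q[0]+[0,0,q[1]])-[290,150]+.5)*4; cv2.circle(im,tuple(p.astype(int)),3,(255,0,255),1)
cv2.imwrite("pics/c4.png",im[:,:,::-1])
```

```text
[0.5309 0.0849 0.2648] [-179.9489    0.0202   81.3231] [-0.9907 -0.5933 -4.0392] [-0.0255  0.0206  0.0443] 0.011818144020380863
298 314 386
(np.int64(315), np.float64(184.5)) [0.5202 0.0024 0.273 ]
(np.int64(385), np.float64(203.0)) [0.5434 0.1704 0.273 ]
pred ends [array([312.9367, 183.3792]), array([386.7478, 203.4354])]
```

View pics/c4.png

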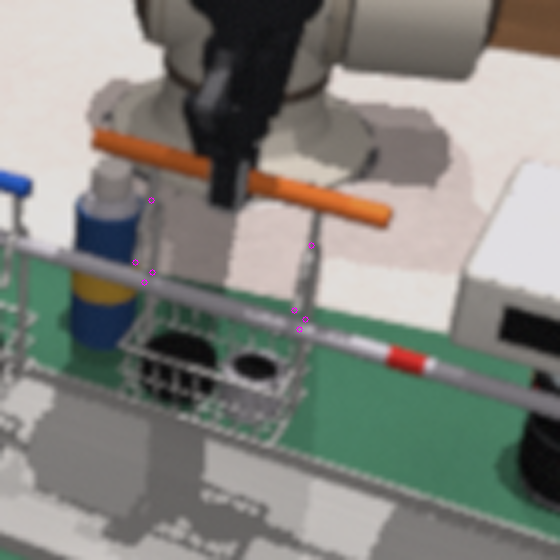

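Rail and bar match the prediction: rail at (300,328) beside the inner hook, bar ends at (95,135) and (390,215). The tray is below the rail. I'll lower gently.

Emit:
carry_out(plan=[{"travel": [0, 0, -0.01], "angular": [0, 0, 0], "grip": -1}, {"travel": [0, 0, -0.025], "angular": [0, 0, 0], "grip": -1}, {"travel": [0, 0, -0.04], "angular": [0, 0, 0], "grip": -1}, {"travel": [0, 0, -0.055], "angular": [0, 0, 0], "grip": -1}, {"travel": [0, 0, -0.07], "angular": [0, 0, 0], "grip": -1}, {"travel": [0, 0, -0.085], "angular": [0, 0, 0], "grip": -1}, {"travel": [0, 0, -0.1], "angular": [0, 0, 0], "grip": -1}, {"travel": [0, 0, -0.1], "angular": [0, 0, 0], "grip": -1}])

```text
time: 9.5
ee_pos: [0.5298, 0.0851, 0.2342]
tcp_rot: [-179.9, 0.0, 81.3]
wrist_force: [0.5, -0.5, -2.4]
opening: 0.0115
grasp_force: 78.2
```

Run:
```python
from h import *
np.set_printoptions(precision=4,suppress=True)
from workcell import monitor
o=monitor.get_obs();print(o["ee_pos"],o["tcp_rot"],o["wrist_force"],o["torque"],o["opening"])
c=grab("scene","5")
im=cv2.resize(c["frame"][160:280,290:410],None,fx=5,fy=5,interpolation=2)
cv2.imwrite("pics/c5.png",im[:,:,::-1])
```

```text
[0.5298 0.0851 0.2342] [-179.9259    0.024    81.3482] [ 0.4988 -0.4827 -2.4149] [-0.0288  0.0407  0.0349] 0.011469030400125172
```

View pics/c5.png

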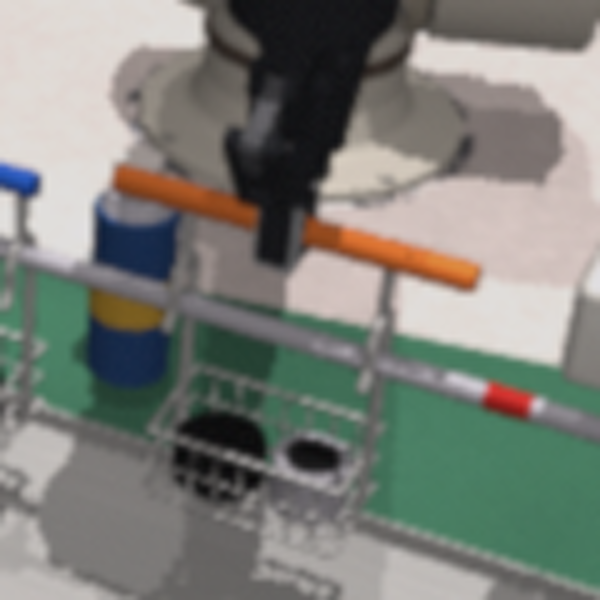

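Both hook tips now hang in front of the rail, at (365,380) and (172,320), with their legs behind it. I'll lower the rest of the way.

Emit:
carry_out(plan=[{"travel": [0, 0, -0.01], "angular": [0, 0, 0], "grip": -1}, {"travel": [0, 0, -0.02], "angular": [0, 0, 0], "grip": -1}, {"travel": [0, 0, -0.03], "angular": [0, 0, 0], "grip": -1}, {"travel": [0, 0, -0.04], "angular": [0, 0, 0], "grip": -1}, {"travel": [0, 0, -0.05], "angular": [0, 0, 0], "grip": -1}, {"travel": [0, 0, -0.057], "angular": [0, 0, 0], "grip": -1}, {"travel": [0, 0, -0.062], "angular": [0, 0, 0], "grip": -1}, {"travel": [0, 0, -0.062], "angular": [0, 0, 0], "grip": -1}])

```text
time: 10.22
ee_pos: [0.53, 0.0851, 0.2164]
tcp_rot: [-180.0, 0.0, 81.3]
wrist_force: [-1.0, -0.1, -3.0]
opening: 0.0113
grasp_force: 78.3
```

Emit:
carry_out(plan=[{"travel": [0, 0, -0.003], "angular": [0, 0, 0], "grip": -1}, {"travel": [0, 0, -0.006], "angular": [0, 0, 0], "grip": -1}, {"travel": [0, 0, -0.008], "angular": [0, 0, 0], "grip": -1}, {"travel": [0, 0, -0.008], "angular": [0, 0, 0], "grip": -1}])

```text
time: 10.55
ee_pos: [0.5304, 0.0851, 0.2157]
tcp_rot: [179.9, -0.0, 81.3]
wrist_force: [-2.7, -1.6, 4.7]
opening: 0.0119
grasp_force: 79.3
```

Emit:
carry_out(plan=[{"travel": [0, 0, 0.002], "angular": [0, 0, 0], "grip": -0.6}, {"travel": [0, 0, 0.002], "angular": [0, 0, 0], "grip": -0.4}, {"travel": [0, 0, 0.002], "angular": [0, 0, 0], "grip": -0.2}, {"travel": [0, 0, 0.002], "angular": [0, 0, 0], "grip": 0}, {"travel": [0, 0, 0.002], "angular": [0, 0, 0], "grip": 0.2}, {"travel": [0, 0, 0.002], "angular": [0, 0, 0], "grip": 0.2}, {"travel": [0, 0, 0.002], "angular": [0, 0, 0], "grip": 0.2}, {"travel": [0, 0, 0.002], "angular": [0, 0, 0], "grip": 0.2}])

```text
time: 11.22
ee_pos: [0.5301, 0.0852, 0.2149]
tcp_rot: [-180.0, 0.0, 81.3]
wrist_force: [0.3, -0.1, -0.2]
opening: 0.0513
grasp_force: 0.0
```

Run:
```python
from h import *
np.set_printoptions(precision=4,suppress=True)
from workcell import monitor
o=monitor.get_obs();print(o["ee_pos"],o["tcp_rot"],o["wrist_force"],o["torque"],o["opening"])
c=grab("scene","6")
h=cv2.cvtColor(c["frame"],cv2.COLOR_RGB2HSV);m=cv2.inRange(h,np.array(OR[0]),np.array(OR[1]));m[225:]=0
ys,xs=np.where(m>0);print(len(xs),xs.min(),xs.max())
for x in (xs.min(),xs.max()):
    p=(x,ys[xs==x].mean());print(p,cast(c,p,.223))
im=cv2.resize(c["frame"][160:280,290:410],None,fx=5,fy=5,interpolation=2)
cv2.imwrite("pics/c6.png",im[:,:,::-1])
```

```text
[0.5301 0.0852 0.2149] [-179.9943    0.0024   81.3498] [ 0.3    -0.1023 -0.2322] [-0.0302  0.0384 -0.0641] 0.05130609784154702
262 312 383
(np.int64(312), np.float64(202.5)) [ 0.5227 -0.0016  0.223 ]
(np.int64(383), np.float64(221.0)) [0.5403 0.1729 0.223 ]
```

View pics/c6.png

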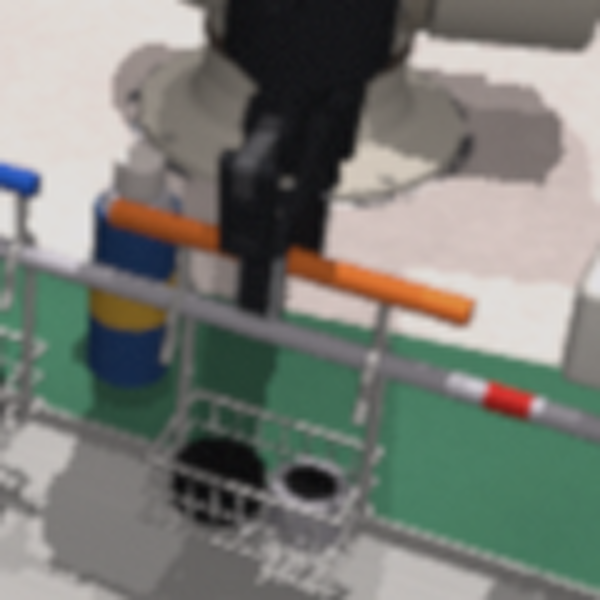

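The basket hangs by both hooks with no load on the wrist; the rail is inside both hooks, at (180,300) and (375,355). I'll regrip near the outer end so the gripper stays clear of the hood.

Emit:
carry_out(plan=[{"travel": [-0.005, -0.03, 0], "angular": [0, 0, 0], "grip": 0.2}, {"travel": [-0.011, -0.07, 0], "angular": [0, 0, 0], "grip": 0.2}, {"travel": [-0.018, -0.12, 0], "angular": [0, 0, 0], "grip": 0.2}, {"travel": [-0.026, -0.17, 0], "angular": [0, 0, 0], "grip": 0.2}, {"travel": [-0.033, -0.215, 0], "angular": [0, 0, 0], "grip": 0.2}, {"travel": [-0.038, -0.247, 0], "angular": [0, 0, 0], "grip": 0.2}, {"travel": [-0.038, -0.247, 0], "angular": [0, 0, 0], "grip": 0.2}, {"travel": [-0.038, -0.247, 0], "angular": [0, 0, 0], "grip": -0.2}])

```text
time: 11.93
ee_pos: [0.5186, 0.0103, 0.2151]
tcp_rot: [180.0, -0.0, 81.3]
wrist_force: [-0.1, -0.5, -1.0]
opening: 0.0404
grasp_force: 0.0
```

Emit:
carry_out(plan=[{"travel": [0, 0, 0], "angular": [0, 0, 0], "grip": -0.4}, {"travel": [0, 0, 0], "angular": [0, 0, 0], "grip": -0.6}, {"travel": [0, 0, 0], "angular": [0, 0, 0], "grip": -1}, {"travel": [0, 0, 0], "angular": [0, 0, 0], "grip": -1}, {"travel": [0, 0, 0], "angular": [0, 0, 0], "grip": -1}, {"travel": [0, 0, 0], "angular": [0, 0, 0], "grip": -1}], grip_force=25)

```text
time: 12.43
ee_pos: [0.5188, 0.0115, 0.215]
tcp_rot: [180.0, -0.0, 81.4]
wrist_force: [0.5, 2.9, 0.3]
opening: 0.0136
grasp_force: 24.5
```

```bash
cat > m.py <<'E'
from h import *
import sys
np.set_printoptions(precision=4,suppress=True)
from workcell import monitor
o=monitor.get_obs();print(o["ee_pos"],o["tcp_rot"],o["wrist_force"],o["torque"],o["opening"])
c=grab("scene",sys.argv[1])
h=cv2.cvtColor(c["frame"],cv2.COLOR_RGB2HSV);m=cv2.inRange(h,np.array(OR[0]),np.array(OR[1]));m[260:]=0;m[:,:305]=0
m[:,470:]=0
ys,xs=np.where(m>0)
for x in (xs.min(),xs.max()):
    p=(x,ys[xs==x].mean());print(p,cast(c,p,.223))
a=blob(c,*BL,(262,180,305,205));print("blue",a[0],a[3])
im=cv2.resize(c["frame"][170:290,310:460],None,fx=5,fy=5,interpolation=2)
cv2.imwrite(f"pics/c{sys.argv[1]}.png",im[:,:,::-1])
E
python3 m.py 7
```

```text
[0.5188 0.0115 0.215 ] [179.9967  -0.0265  81.3825] [0.514  2.905  0.2595] [ 0.3537 -0.1508  0.0545] 0.013570079481268626
(np.int64(314), np.float64(222.0)) [0.6008 0.0265 0.223 ]
(np.int64(383), np.float64(221.0)) [0.5403 0.1729 0.223 ]
blue [282.7273 192.6477] 88
```

Run:
```python
from h import *
from workcell import monitor
o=monitor.get_obs();print(o["wrist_force"],o["torque"])
c=load("scene","7")
cv2.imwrite("pics/d7.png",cv2.resize(c["frame"][150:270,250:400],None,fx=5,fy=5,interpolation=2)[:,:,::-1])
```

```text
[1.07162994 1.97650073 0.03162461] [ 0.3730059  -0.1708106  -0.00120526]
```

View pics/d7.png

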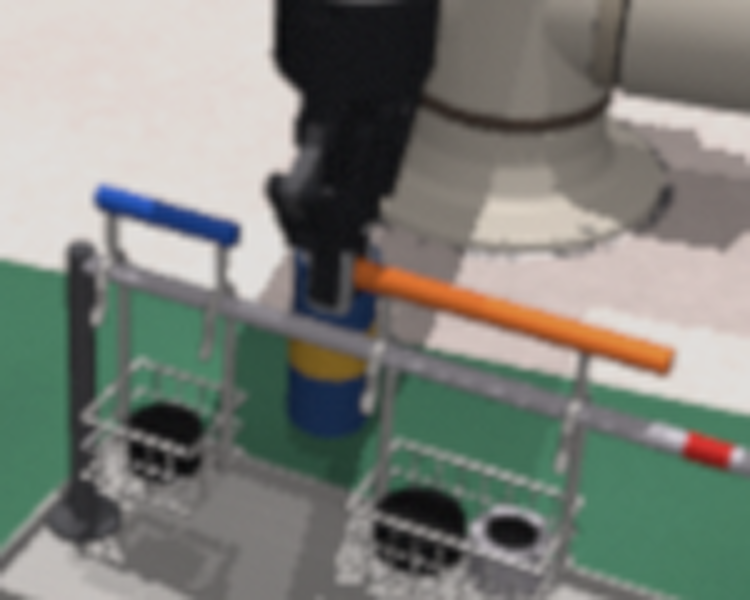

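Pads hold the outer bar end at (330,280), clear of the blue bar's end at (235,235); all hooks are on the rail. Next is the slide. That was my tenth picture, so from here I go by numbers.

Emit:
carry_out(plan=[{"travel": [0.002, 0.012, 0], "angular": [0, 0, 0], "grip": -1}, {"travel": [0.006, 0.04, 0], "angular": [0, 0, 0], "grip": -1}, {"travel": [0.012, 0.08, 0], "angular": [0, 0, 0], "grip": -1}, {"travel": [0.018, 0.12, 0], "angular": [0, 0, 0], "grip": -1}, {"travel": [0.024, 0.16, 0], "angular": [0, 0, 0], "grip": -1}, {"travel": [0.03, 0.2, 0], "angular": [0, 0, 0], "grip": -1}, {"travel": [0.035, 0.23, 0], "angular": [0, 0, 0], "grip": -1}, {"travel": [0.038, 0.25, 0], "angular": [0, 0, 0], "grip": -1}], grip_force=30)

```text
time: 13.15
ee_pos: [0.5303, 0.0875, 0.215]
tcp_rot: [-180.0, 0.0, 81.4]
wrist_force: [-1.7, -3.1, 2.1]
opening: 0.0128
grasp_force: 29.3
```

```bash
python3 m.py 8
```

```text
[0.5303 0.0875 0.215 ] [-179.9971    0.0059   81.4124] [-1.7253 -3.0629  2.1231] [-0.7421  0.1188  0.0597] 0.012798267788717307
(np.int64(314), np.float64(222.5)) [0.6027 0.0271 0.223 ]
(np.int64(402), np.float64(226.5)) [0.5468 0.2162 0.223 ]
blue [283.0729 192.6771] 96
```

```bash
cat > v.py <<'E'
from h import *
import sys
np.set_printoptions(precision=4,suppress=True)
b=np.array([.5475,.199,.223]);u=np.array([.150,.989,0]);u/=np.linalg.norm(u)
for k in sys.argv[1:]:
    c=load("scene",k);h=cv2.cvtColor(c["frame"],cv2.COLOR_RGB2HSV);m=cv2.inRange(h,np.array(OR[0]),np.array(OR[1]))
    # visible orange along the bar axis, s = distance from band (m)
    S=np.arange(-.25,.16,.002)
    hit=[s for s in S if m[tuple(np.round(proj(c,b+u*s)[::-1]).astype(int))]]
    runs=np.split(np.array(hit),np.where(np.diff(hit)>.005)[0]+1);print(k,[(r[0].round(3),r[-1].round(3)) for r in runs])
    # dark/bright profile just above tray: hook legs crossing at z=.15 (x=-12) 
    n=np.array([u[1],-u[0],0]);f=cv2.cvtColor(c["frame"],cv2.COLOR_RGB2GRAY).astype(np.float32)
    pts=np.array([proj(c,b*[1,1,0]+u*s-n*.012+[0,0,.207]) for s in S],np.float32)
    pr=cv2.remap(f,pts[None,:,0],pts[None,:,1],1)[0];print("  leg z.207",[(int(1000*s),int(v)) for s,v in zip(S,pr)][::3])
E
python3 v.py 6 7 8
```

```text
6 [(np.float64(-0.202), np.float64(-0.152)), (np.float64(-0.11), np.float64(-0.026))]
  leg z.207 [(-250, 209), (-244, 222), (-238, 221), (-231, 221), (-225, 221), (-219, 151), (-213, 57), (-207, 68), (-201, 66), (-195, 67), (-189, 67), (-183, 67), (-177, 66), (-171, 74), (-165, 85), (-159, 90), (-153, 86), (-147, 64), (-141, 51), (-135, 21), (-129, 20), (-123, 55), (-117, 77), (-111, 111), (-105, 110), (-99, 103), (-93, 111), (-87, 112), (-81, 111), (-75, 108), (-69, 103), (-63, 96), (-57, 115), (-51, 129), (-45, 129), (-39, 119), (-33, 116), (-27, 156), (-21, 219), (-15, 218), (-9, 221), (-3, 220), (2, 221), (8, 221), (14, 217), (20, 113), (26, 127), (32, 126), (38, 125), (44, 90), (50, 46), (56, 45), (62, 44), (68, 41), (74, 46), (80, 47), (86, 46), (92, 42), (98, 70), (104, 126), (110, 127), (116, 126), (122, 127), (128, 109), (134, 59), (140, 59), (146, 77), (152, 127), (158, 128)]
7 [(np.float64(-0.18), np.float64(-0.026))]
  leg z.207 [(-250, 209), (-244, 222), (-238, 221), (-231, 221), (-225, 173), (-219, 101), (-213, 41), (-207, 26), (-201, 22), (-195, 34), (-189, 81), (-183
[... 823 characters left out ...]
-201, 72), (-195, 59), (-189, 44), (-183, 39), (-177, 41), (-171, 123), (-165, 145), (-159, 144), (-153, 137), (-147, 120), (-141, 119), (-135, 116), (-129, 53), (-123, 22), (-117, 25), (-111, 79), (-105, 68), (-99, 101), (-93, 96), (-87, 94), (-81, 109), (-75, 119), (-69, 120), (-63, 109), (-57, 117), (-51, 127), (-45, 124), (-39, 118), (-33, 129), (-27, 132), (-21, 124), (-15, 120), (-9, 135), (-3, 127), (2, 123), (8, 115), (14, 95), (20, 105), (26, 126), (32, 126), (38, 125), (44, 90), (50, 46), (56, 45), (62, 45), (68, 43), (74, 46), (80, 47), (86, 45), (92, 42), (98, 70), (104, 127), (110, 126), (116, 127), (122, 127), (128, 109), (134, 59), (140, 59), (146, 76), (152, 127), (158, 127)]
```

Emit:
carry_out(plan=[{"travel": [0.002, 0.015, 0], "angular": [0, 0, 0], "grip": -1}, {"travel": [0.008, 0.05, 0], "angular": [0, 0, 0], "grip": -1}, {"travel": [0.015, 0.1, 0], "angular": [0, 0, 0], "grip": -1}, {"travel": [0.023, 0.15, 0], "angular": [0, 0, 0], "grip": -1}, {"travel": [0.03, 0.2, 0], "angular": [0, 0, 0], "grip": -1}, {"travel": [0.037, 0.245, 0], "angular": [0, 0, 0], "grip": -1}, {"travel": [0.042, 0.28, 0], "angular": [0, 0, 0], "grip": -1}, {"travel": [0.0445, 0.294, 0], "angular": [0, 0, 0], "grip": -1}])

```text
time: 13.87
ee_pos: [0.5436, 0.1755, 0.2149]
tcp_rot: [-180.0, -0.0, 81.4]
wrist_force: [-0.5, -3.5, 3.3]
opening: 0.0131
grasp_force: 29.5
```

```bash
python3 m.py 9; python3 v.py 9|head -1
```

```text
[0.5436 0.1755 0.2149] [-179.9913   -0.0075   81.3918] [-0.5114 -3.4909  3.2766] [-0.7729  0.2238  0.0942] 0.013100612557703891
(np.int64(312), np.float64(221.5)) [0.6005 0.0217 0.223 ]
(np.int64(402), np.float64(227.0)) [0.5488 0.2164 0.223 ]
blue [283.0638 192.7128] 94
9 [(np.float64(-0.012), np.float64(0.018))]
```

Emit:
carry_out(plan=[{"travel": [0, 0, 0], "angular": [0, 0, 0], "grip": -0.6}, {"travel": [0, 0, 0], "angular": [0, 0, 0], "grip": -0.4}, {"travel": [0, 0, 0], "angular": [0, 0, 0], "grip": -0.2}, {"travel": [0, 0, 0], "angular": [0, 0, 0], "grip": 0}, {"travel": [0, 0, 0], "angular": [0, 0, 0], "grip": 0.2}, {"travel": [0, 0, 0], "angular": [0, 0, 0], "grip": 0.2}, {"travel": [-0.003, -0.02, 0.03], "angular": [0, 0, 0], "grip": 0.2}, {"travel": [-0.006, -0.04, 0.08], "angular": [0, 0, 0], "grip": 0.2}])

```text
time: 14.58
ee_pos: [0.541, 0.1617, 0.2382]
tcp_rot: [-179.9, 0.1, 81.4]
wrist_force: [0.4, -0.1, -0.2]
opening: 0.0513
grasp_force: 0.0
```

Emit:
carry_out(plan=[{"travel": [-0.004, -0.03, 0.07], "angular": [0, 0, 0], "grip": 0.2}, {"travel": [-0.01, -0.06, 0.14], "angular": [0, 0, 0], "grip": 0.2}, {"travel": [-0.015, -0.1, 0.22], "angular": [0, 0, 0], "grip": 0.2}, {"travel": [-0.02, -0.13, 0.28], "angular": [0, 0, 0], "grip": 0.2}, {"travel": [-0.02, -0.13, 0.3], "angular": [0, 0, 0], "grip": 0.2}, {"travel": [-0.02, -0.13, 0.3], "angular": [0, 0, 0], "grip": 0.2}])

```text
time: 15.08
ee_pos: [0.5361, 0.1229, 0.331]
tcp_rot: [179.8, -0.1, 81.3]
wrist_force: [0.4, 0.5, -1.0]
opening: 0.0511
grasp_force: 0.0
```

```bash
python3 m.py 10; python3 v.py 10|head -1
python3 - <<'E'
from h import *
np.set_printoptions(precision=4,suppress=True)
c=load("scene","10");h=cv2.cvtColor(c["frame"],cv2.COLOR_RGB2HSV).astype(int)
R=((h[...,0]<7)|(h[...,0]>174))&(h[...,1]>110)&(h[...,2]>70)
print("\n".join(f"{y} "+" ".join("R" if R[y,x] else "%3d"%c["frame"][y,x].mean() for x in range(378,402)) for y in range(222,256)))
E
```

```text
[0.5361 0.1229 0.331 ] [179.8269  -0.077   81.2879] [ 0.4025  0.4674 -1.0286] [ 0.0715 -0.039   0.0252] 0.051073932397428065
(np.int64(312), np.float64(222.5)) [0.6043 0.0228 0.223 ]
(np.int64(402), np.float64(226.5)) [0.5468 0.2162 0.223 ]
blue [283.1789 192.7263] 95
10 [(np.float64(-0.036), np.float64(0.018))]
222 113  91  95 101 107 113 118 123 126 129 131 137 143 149 154 168 184 193 201 206 212 217 218 219
223 127  94  86  86  88  93  99 105 110 116 122 129 133 136 138 141 146 152 166 176 188 198 204 213
224 179 150 133 115  94  87  85  86  91  97 105 112 120 125 129 134 136 137 142 144 149 154 169 186
225 215 204 192 179 162 144 116  98  92  88  87  91  98 104 111 118 124 128 132 135 137 139 142 146
226 220 218 217 216 214 202 180 165 148 133 115  95  89  88  90  95 103 109 116 121 126 131 134 136
227 213 217 217 218 218 218 216 215 204 192 178 161 144 116  98  90  82  87  92 100 108 115 120 124
228 175 185 189 195 203 212 217 217 217 216 215 213 203 179 163 129  87  77  86  90  90  91  97 104
229 111 116 124 137 155 175 184 188 198 206 213 217 217 216 210 163 101 100 135 144 11
[... 1863 characters left out ...]

249 102 101 102 102 101 102 101 101  99  97 107 130 131 112 102 101 101  99 100 101 100 100  99  99
250 102 102 102 102 101 102 102 101  99  99 122 145 132 107 101 100 100  99  99 100  99  99  99  98
251 102 102 102 102 101 100 101 102 101 104 130 147 124  99  99  98 100 100 100 100 100 100 100  99
252 102 101 101 102 101 101 101 101 102 102 122 133 111  97  98  99  99  99  99 100  99  99  99  99
253 101 100 101 102 101 101 101 101 101  98 104 103  96  97 100  99  99  99  99  99  99  99  99 100
254 101 101 102 102 102 101 100 101 101 101  99  94  94  98  99  99  99  99  98  98  98  98  99 100
255 101 102 101 102 102 101 100 100 100 101  97  92  95  98  99 100  99  98  99  99  98  98  99  99
```

The outer hook's wire crosses the rail in the middle of the red band: red on both sides, at columns 387 and 395, with the wire at 391–392. The blue bar is unmoved. I'll hold briefly, check it is at rest, and hand in.

Emit:
carry_out(plan=[{"travel": [0, 0, 0.05], "angular": [0, 0, 0], "grip": 0.2}, {"travel": [0, 0, 0.1], "angular": [0, 0, 0], "grip": 0.2}, {"travel": [0, 0, 0.1], "angular": [0, 0, 0], "grip": 0.2}, {"travel": [0, 0, 0.1], "angular": [0, 0, 0], "grip": 0.2}, {"travel": [0, 0, 0.1], "angular": [0, 0, 0], "grip": 0.2}, {"travel": [0, 0, 0.1], "angular": [0, 0, 0], "grip": 0.2}, {"travel": [0, 0, 0.1], "angular": [0, 0, 0], "grip": 0.2}, {"travel": [0, 0, 0.1], "angular": [0, 0, 0], "grip": 0.2}])

```text
time: 15.8
ee_pos: [0.5356, 0.1233, 0.3583]
tcp_rot: [-179.9, 0.0, 81.4]
wrist_force: [-0.5, 0.1, 0.3]
opening: 0.0512
grasp_force: 0.0
```

```bash
python3 m.py 11
python3 - <<'E'
from h import *
a,b,c=(load("scene",k)["frame"][200:300,380:440].astype(int) for k in("10","11","10"))
d=np.abs(a-b).mean(2);print("basket motion",d.max(),(d>25).sum())
from workcell import ticket
print(ticket.job_done())
E
```

```text
[0.5356 0.1233 0.3583] [-179.9496    0.0188   81.3549] [-0.4964  0.1252  0.2743] [-0.0159 -0.0157 -0.04  ] 0.05121783124126689
(np.int64(312), np.float64(221.5)) [0.6005 0.0217 0.223 ]
(np.int64(402), np.float64(226.5)) [0.5468 0.2162 0.223 ]
blue [283.1789 192.7263] 95
basket motion 19.0 0
the job is handed in; nothing more can be done
None
```

The job is handed in at about 16 s: the orange-handled basket hangs at rest by both hooks, slid in under the hood with its outer hook on the red band; the blue basket measured unmoved, and the lens, spray can and lid were not measured again.

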